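# Stack a sieve tower on the shaker

### The job

Build the sieve tower on the pan of the sieve shaker: the fine-mesh sieve goes on the pan first, the medium-mesh sieve on that, then the coarse-mesh sieve, and the lid on top, each set fully home so that its shoulder sits flat on the rim below and the tower stands straight. Leave the shaker and its pan where they are, and do not disturb the timer, the oil bottle and the marker pen.

Things in the scene. Friction and masses are not known exactly. Their poses are not given: they have to be found in the camera images.
- shaker: grey square box 104 x 104 mm, 24 mm high, a small knob on one side, fixed to the worktop; on its middle a fixed round steel receiver pan, open above, 60 mm outer and 52 mm inner diameter, from 26 to 52 mm height. Origin at the centre of the underside on the worktop, z up. Turned up to 0.6 rad. The fine sieve, home on the pan, has its origin 44 mm above this one
- pan_rim (a point): centre of the receiver pan's rim, 52 mm above the worktop; z up
- sieve_fine: steel sieve of finest mesh (wires 2 mm apart, looks shut), the shallowest. Round open frame, 60 mm outer, 52 mm inner diameter, 34 mm high, standing upright. Origin at centre of underside, z up. Lowest 8 mm: skirt 47 mm wide, tapering to 41 mm at the foot, slips loosely into the rim below; the shoulder at 8 mm then rests on it. Grasp the plain wall above. Under 0.21 kg. Medium sieve, home on it: origin 26 mm above this one's
- sieve_medium: steel sieve of medium mesh (wires 5 mm apart). Round open frame, 60 mm outer, 52 mm inner diameter, 50 mm high, standing upright. Origin at centre of underside, z up. Lowest 8 mm: skirt 47 mm wide, tapering to 41 mm at the foot, slips loosely into the rim below; the shoulder at 8 mm then rests on it. Grasp the plain wall above. Under 0.21 kg. Coarse sieve, home on it: origin 42 mm above this one's
- sieve_coarse: steel sieve of coarsest mesh (wires 10 mm apart), the deepest. Round open frame, 60 mm outer, 52 mm inner diameter, 68 mm high, standing upright. Origin at centre of underside, z up. Lowest 8 mm: skirt 47 mm wide, tapering to 41 mm at the foot, slips loosely into the rim below; the shoulder at 8 mm then rests on it. Grasp the plain wall above. Under 0.21 kg. Lid, home on it: origin 60 mm above this one's
- sieve_lid: closed flat round steel lid, 60 mm diameter, with black upright knob, 40 mm high in all. Origin at centre of underside, z up. Lowest 8 mm: same tapered skirt as the sieves (47 to 41 mm), flange of 60 mm from 8 to 13 mm height, knob of 22 mm diameter from 20 to 40 mm height on a thinner neck: grasp it there. Under 0.13 kg
- timer: bystander: grey-white laboratory timer lying flat, 62 x 66 mm, 18 mm high, origin at the centre of its underside. Not to be moved
- oil_bottle: bystander: small brown bottle with black cap, 29 mm diameter, 78 mm high, standing, origin at the centre of its underside. Not to be moved
- marker_black: bystander: black marker pen lying at the back, 18 mm thick, 138 mm long along its y axis, origin at the middle of its underside. Not to be moved

How it is judged (in metres and radians):
At the end, for the whole second after the job is handed in: On the shaker's pan stand, from below, the fine, medium and coarse sieves and the lid: each seated in the rim below it (height within 3 mm of home, centre within 6 mm of the one below, upright within 0.06 rad) and at rest (z of sieve_fine in the frame of shaker between 0.041 and 0.047 m and horizontal distance between sieve_fine and shaker below 0.006 m and angle between each of sieve_fine, sieve_medium, sieve_coarse, sieve_lid's own z axis and vertical below 0.06 rad and linear speed of each of sieve_fine, sieve_medium, sieve_coarse, sieve_lid below 0.01 m/s and angular speed of each of sieve_fine, sieve_medium, sieve_coarse, sieve_lid below 0.1 rad/s and z of sieve_medium in the frame of sieve_fine between 0.023 and 0.029 m and horizontal distance between sieve_medium and sieve_fine below 0.006 m and z of sieve_coarse in the frame of sieve_medium between 0.039 and 0.045 m and horizontal distance between sieve_coarse and sieve_medium below 0.006 m and z of sieve_lid in the frame of sieve_coarse between 0.057 and 0.063 m and horizontal distance between sieve_lid and sieve_coarse below 0.006 m); the robot touches nothing.
It fails at once if the timer is disturbed (moved over 20 mm) (distance of timer from where it was at the start of the episode above 0.02 m).
It fails at once if the oil bottle is disturbed (moved over 20 mm) (distance of oil_bottle from where it was at the start of the episode above 0.02 m).
It fails at once if the marker pen is disturbed (moved over 20 mm) (distance of marker_black from where it was at the start of the episode above 0.02 m).
It also fails if it takes over 99 s, if anything falls off the work surface, if the arm or the gripper's body presses on something with over 40 N, if the wrist force passes 120 N, or if a joint passes its speed limit or range.

### The arm

A 6-joint arm with a two-finger parallel gripper is mounted at the origin on a cart in front of the work surface, level with it; the furniture and walls round the work are solid. World frame = base frame: x ahead of the robot, y to its left, z up, the work surface at z = 0. Lengths are in m, angles in degrees, forces in N, time in s.
With the tool pointing down it reaches from about 0.3 to 0.75 m from the base axis. Payload 8.5 kg.
Tool frame: the origin (TCP) lies midway between the tips of the shut fingers; the grasp point (between the pads) lies 19 mm behind it (env.tcp_to_grasp is the z of the grasp point in the tool frame, in m); z points along the fingers, y is the line along which they close (so a half turn about z gives the same grasp; the last joint's range is limited). The gripper opens to 85 mm and grips with 20 to 120 N. Pads are 22 mm wide; open, the fingers measure 114 mm over their backs; the gripper's body (76 mm by 85 mm) begins 54 mm behind the grasp point. The pads swing forward as they close: fully open they stand 13 mm farther back than shut.
Start: joints at [61.633, 21.807, 74.336, -0, 83.858, -12.336], TCP at [0.152, 0.529, 0.231] pointing down, gripper open.
Joint ranges: [-178.18, 178.18], [-50.72, 133.34], [12.68, 142.11], [-81.47, 261.47], [9.98, 163.14], [-165.26, 165.26]. Speed limits (degrees/s): [136.94, 136.94, 180, 180, 180, 180].

### API

Orientations are given as a 3x3 rotation matrix whose columns are the frame's x, y, z axes.
In Python, from rig import env, imaging, job, models gives the robot as it stands. The module is installed in compiled form; this text tells all that it offers.
- The arm moves only by the tool jog_arm, never from a script. Its argument "plan" is text: rows parted by semicolons, each of 7 numbers parted by spaces: the turn, a rotation vector about the tool's x, y, z in degrees, then the shift along the tool's x, y, z in cm, then the closure in counts, from 0 (fully open) to 255 (shut). In form: rx ry rz x y z claw; .... A call has 1 to 10 rows; each row shifts and turns the commanded pose from where the row before left it, along the tool's axes as they then stand; what a row does not reach is not made up. A row lasts 1/12 s, in which the tool goes at most 41.7 mm and 7.16 degrees, less where a joint would pass 70% of its speed; a pose out of reach is approached as far as the arm can. A call with a gripper value outside its range is refused whole. The fingers move at their own pace and stop on an object; "grip_force" is the grip in N (left out, the last holds). Time passes only in rows, so rows that do not move let the fingers close. It gives the time, the measured TCP pose, the force, the opening and the grip force at its end, in the units of the state.
- env.observe(): the state, without advancing time (a new reading comes with each control period).
- imaging.get_image(name): name is "scene" or "top"; returns a dict with "pixels" (420x560x3 uint8, red, green, blue), "depth" (420x560 float32, m along the optical axis (not along the pixel's ray), 0 where there is no reading), "fov_y" (degrees; the focal length in pixels is half the picture's height over the tangent of half this angle, whatever the lens; pixels are square), "cx", "cy" (the principal point, pixels), "world_from_camera" (4x4, takes a point from camera to world coordinates). Camera axes: x right, y down, z forward; pixel columns grow to the right and rows downward; lengths in m; the calibration is good to about 2 mm. A picture is of the moment at which its call begins.
- job.close_job(): hands the job in; it is judged then, once.
Trained networks look in the newest picture that a camera, given by its name, has taken for a name from the list of things; names that differ only in an ending like _2 or _b are one class to them, and where a whole thing is asked for, a point or a joint stands for the part that bears it (a point fixed in the world has none). Each returns a list of dicts, best first, with "confidence" (0 to 1); they miss things now and then, are a little off and sometimes report something else, mostly with a low value. They report only what shows in the picture. A call takes as long as a camera call.
- models.outline_of(camera, query): "region" (420x560 bool, what is visible of it) and "bbox" ([centre column, centre row, width, height] in pixels, round what is visible of it).
- models.tip_of(camera, query): "at" ([column, row] in pixels: a listed point, or the origin of a listed thing).
The state is a dict: "time_s": time; "q": joint angles; "qvel": joint speeds; "joint_efforts": joint torques, N m; "position": TCP position; "tool_rot": TCP orientation; "ft_force": force on the tool from outside, world axes, zero at the start; "wrist_torque": the same for the moment, N m; "grip_width": finger opening in m; "gripper_force": force on a finger pad.
Only numpy, scipy, OpenCV 4.12 (cv2) and the standard library are available. Lean on these libraries where they do the work, as an engineer would, in place of code of your own. Each camera call takes 0.05 s, during which the arm holds its last target. There are 200 camera calls.

## Working session

There is one attempt and no reset: what is moved stays moved. The work goes in short steps, Python scripts to look and compute and a tool call to move; the robot and the scene stay as the last step left them, time stands still between calls to the robot, and variables do not carry over. Pictures are saved under pics/ and viewed, at most 14 in all, crops included, and the job is handed in when it is done.

Besides the shell and the picture viewer there is one more tool, called after "Call:" as name(argument=value, ...) on one line, values as JSON. jog_arm: Moves the arm, as the interface text tells. Its arguments: {"type":"object","properties":{"plan":{"type":"string"},"grip_force":{"type":"number"}},"required":["plan"]}

```bash
mkdir -p pics
cat > h.py <<'E'
import numpy as np, cv2
from rig import env, imaging, job, models
def cam(n):
    im=imaging.get_image(n); h=im["pixels"].shape[0]
    im["f"]=h/2/np.tan(np.radians(im["fov_y"])/2); return im
def save(im,name): cv2.imwrite("pics/"+name,im["pixels"][:,:,::-1])
def pts(im):
    d=im["depth"]; v,u=np.indices(d.shape)
    P=np.stack([(u-im["cx"])*d/im["f"],(v-im["cy"])*d/im["f"],d],-1)
    T=im["world_from_camera"]; W=P@T[:3,:3].T+T[:3,3]; W[d==0]=np.nan; return W
E
cat > a.py <<'E'
from h import *
s=env.observe(); print(s["time_s"],s["position"],s["tool_rot"],s["grip_width"])
for c in("top","scene"):
    im=cam(c); save(im,c+"0.png"); W=pts(im); print(c,im["world_from_camera"].round(3).tolist(),im["f"])
    for n in "shaker sieve_fine sieve_medium sieve_coarse sieve_lid timer oil_bottle marker_black".split():
        for r in models.outline_of(c,n)[:2]:
            m=r["region"]; p=W[m]; p=p[~np.isnan(p[:,0])]
            if len(p)<5: continue
            zt=np.percentile(p[:,2],97); t=p[p[:,2]>zt-.005]
            (cx,cy),rad=cv2.minEnclosingCircle(t[:,:2].astype(np.float32))
            print(n,round(r["confidence"],2),np.round(r["bbox"]),"zt",zt.round(3),"c",round(cx,4),round(cy,4),"r",round(rad,4),"mid",((t.min(0)+t.max(0))/2).round(4),len(t))
    print([(n,[(np.round(r["at"]),round(r["confidence"],2)) for r in models.tip_of(c,n)[:1]]) for n in("pan_rim",)])
E
python3 a.py
```

```text
0.0 [0.15172891 0.52835797 0.23067843] [[-9.61118836e-01  2.76134133e-01 -7.24254312e-04]
 [ 2.76134881e-01  9.61117996e-01 -1.31308606e-03]
 [ 3.33505973e-04 -1.46202362e-03 -9.99998876e-01]] 0.08587302605703369
top [[-0.017, -0.997, 0.069, 0.538], [-1.0, 0.017, 0.0, -0.024], [-0.002, -0.069, -0.998, 1.349], [0.0, 0.0, 0.0, 1.0]] 471.18529883527066
shaker 0.9 [410. 273.  44.  45.] zt 0.052 c 0.4507 -0.3864 r 0.0301 mid [ 0.4507 -0.3858  0.0522] 110
shaker 0.67 [144. 289.  28.  23.] zt 0.051 c 0.4262 0.3558 r 0.0304 mid [0.4255 0.3569 0.0508] 79
sieve_fine 0.72 [325. 266.  20.  18.] zt 0.034 c 0.4792 -0.142 r 0.0274 mid [ 0.4799 -0.1412  0.0331] 30
sieve_medium 0.58 [145. 290.  28.  23.] zt 0.051 c 0.4262 0.3558 r 0.0304 mid [0.4255 0.3569 0.0508] 88
sieve_medium 0.22 [324. 265.  24.  25.] zt 0.036 c 0.4806 -0.1417 r 0.0298 mid [ 0.4814 -0.1413  0.0348] 64
sieve_coarse 0.8 [233. 263.  29.  20.] zt 0.07 c 0.4937 0.1153 r 0.0302 mid [0.494  0.1157 0.0692] 80
sieve_lid 0.9 [283. 209.  24.  17.] zt 0.04 c 0.637 -0.0262 r 0.0108 mid [ 0.6362 -0.0261  0.0404] 45
timer 0.67 [191. 234.  27. 
[... 552 characters left out ...]
9  -0.385   0.0509] 145
sieve_fine 0.74 [265. 247.  22.  20.] zt 0.035 c 0.4771 -0.1423 r 0.0313 mid [ 0.4768 -0.1428  0.0343] 78
sieve_medium 0.64 [192. 191.  19.  18.] zt 0.051 c 0.4193 0.3563 r 0.0349 mid [0.4208 0.3566 0.0496] 45
sieve_coarse 0.89 [232. 211.  13.  24.] zt 0.068 c 0.4918 0.1162 r 0.0324 mid [0.4891 0.116  0.067 ] 55
sieve_lid 0.67 [290. 221.  14.  13.] zt 0.039 c 0.6297 -0.0285 r 0.0077 mid [ 0.6294 -0.0275  0.0384] 14
oil_bottle 0.53 [322. 248.  15.  25.] zt 0.069 c 0.6122 -0.2432 r 0.009 mid [ 0.612  -0.2424  0.07  ] 23
marker_black 0.64 [330. 216.  28.  20.] zt 0.022 c 0.7819 -0.0476 r 0.0615 mid [ 0.7834 -0.0476  0.0197] 46
[('pan_rim', [(array([302., 287.]), 0.93)])]
```

View pics/top0.png

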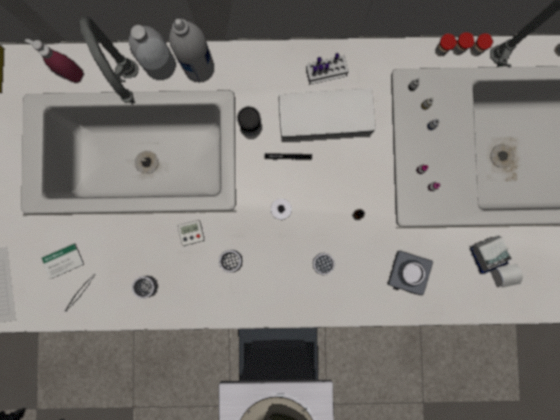

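View pics/scene0.png

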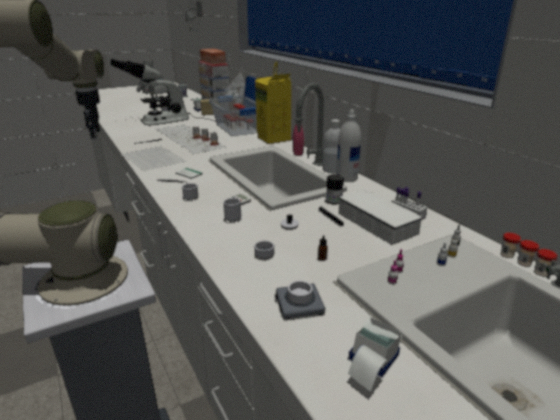

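The top picture matches the networks: fine sieve at about (323,264), medium (145,287), coarse (231,261), lid (281,209), and pan (412,272). The scene picture agrees. I'll square the tool to the world axes first and go for the fine sieve.

Call:
jog_arm(plan="0 0 -5.34 0 0 0 0;0 0 -5.34 0 0 0 0;0 0 -5.34 0 0 0 0;0 0 0 -2.5 -2.5 0 0;0 0 0 -2.5 -2.5 0 0;0 0 0 -2.5 -2.5 0 0;0 0 0 -2.5 -2.5 0 0;0 0 0 -2.5 -2.5 0 0;0 0 0 -2.5 -2.5 0 0;0 0 0 -2.5 -2.5 0 0", grip_force=60)

```text
time_s: 1.83
position: [0.3278, 0.3522, 0.2315]
tool_rot: [[-1.0, 0.0, 0.0], [0.0, 1.0, 0.0], [-0.0, 0.0, -1.0]]
ft_force: [1.2, -0.2, -0.4]
grip_width: 0.0855
gripper_force: 0.0
```

Call:
jog_arm(plan="0 0 0 -1.1 -3.5 0 0;0 0 0 -1.1 -3.5 0 0;0 0 0 -1.1 -3.5 0 0;0 0 0 -1.1 -3.5 0 0;0 0 0 -1.1 -3.5 0 0;0 0 0 -1.1 -3.5 0 0;0 0 0 -1.1 -3.5 0 0;0 0 0 -1.1 -3.5 0 0;0 0 0 -1.1 -3.5 0 0;0 0 0 0 0 0 0")

```text
time_s: 2.67
position: [0.4276, 0.0336, 0.2313]
tool_rot: [[-1.0, 0.006, 0.001], [0.006, 1.0, -0.002], [-0.001, -0.002, -1.0]]
ft_force: [0.4, 0.0, -0.5]
grip_width: 0.0853
gripper_force: 0.0
```

Call:
jog_arm(plan="0 0 0 -1.07 -3.5 0 0;0 0 0 -1.07 -3.5 0 0;0 0 0 -1.07 -3.5 0 0;0 0 0 -1.07 -3.5 0 0;0 0 0 -1.07 -3.5 0 0;0 0 0 0 0 3 0;0 0 0 0 0 3 0;0 0 0 0 0 3 0;0 0 0 0 0 3 0;0 0 0 0 0 0 0")

```text
time_s: 3.5
position: [0.477, -0.1351, 0.1069]
tool_rot: [[-1.0, 0.0, -0.008], [0.0, 1.0, 0.005], [0.008, 0.005, -1.0]]
ft_force: [-1.2, 1.0, -1.0]
grip_width: 0.0855
gripper_force: 0.0
```

Call:
jog_arm(plan="0 0 0 0 0 0 0;0 0 0 0 0 0 0")

```text
time_s: 3.67
position: [0.4801, -0.1368, 0.1129]
tool_rot: [[-1.0, -0.0, 0.002], [-0.0, 1.0, -0.001], [-0.002, -0.001, -1.0]]
ft_force: [0.2, 0.0, 0.2]
grip_width: 0.0855
gripper_force: 0.0
```

Call:
jog_arm(plan="0 0 0 -0.1 -0.45 2 0;0 0 0 0 0 2.5 0;0 0 0 0 0 2.5 0;0 0 0 0 0 2 0;0 0 0 0 0 1.5 0;0 0 0 0 0 0.4 0;0 0 0 0 0 0 0;0 0 0 0 0 0 0")

```text
time_s: 4.33
position: [0.4812, -0.1414, 0.0039]
tool_rot: [[-1.0, 0.0, 0.002], [0.0, 1.0, -0.001], [-0.002, -0.001, -1.0]]
ft_force: [0.1, 0.6, -0.8]
grip_width: 0.0854
gripper_force: 0.0
```

Call:
jog_arm(plan="0 0 0 0 0 0 120;0 0 0 0 0 0 255;0 0 0 0 0 0 255;0 0 0 0 0 0 255;0 0 0 0 0 0 255;0 0 0 0 0 0 255;0 0 0 0 0 0 255;0 0 0 0 0 0 255")

```text
time_s: 5.0
position: [0.4809, -0.1413, 0.004]
tool_rot: [[-1.0, -0.0, 0.002], [-0.0, 1.0, -0.001], [-0.002, -0.001, -1.0]]
ft_force: [-3.0, 0.8, 13.1]
grip_width: 0.0589
gripper_force: 61.9
```

Call:
jog_arm(plan="0 0 0 0 0 -0.5 255;0 0 0 0 0 -1.5 255;0 0 0 0 0 -2.5 255;0 0 0 0 0 -2.5 255;0 0 0 0 0 -2 255;0 0 0 0.5 -2 0 255;0 0 0 0.5 -3 0 255;0 0 0 0.5 -3 0 255;0 0 0 0.5 -3 0 255;0 0 0 0.5 -3 0 255")

```text
time_s: 5.83
position: [0.4548, -0.2822, 0.0929]
tool_rot: [[-1.0, -0.0, 0.0], [-0.0, 1.0, -0.0], [-0.0, -0.0, -1.0]]
ft_force: [0.4, 0.1, -1.1]
grip_width: 0.0588
gripper_force: 64.7
```

Call:
jog_arm(plan="0 0 0 0.5 -3 0 255;0 0 0 0.04 -3 0 255;0 0 0 0 -2.5 0 255;0 0 0 0 -1.5 0 255;0 0 0 0 0 0 255;0 0 0 0 0 0 255;0 0 0 0 0 0 255;0 0 0 0 0 0 255")

```text
time_s: 6.5
position: [0.4499, -0.3798, 0.0925]
tool_rot: [[-1.0, -0.001, -0.0], [-0.001, 1.0, 0.0], [0.0, 0.0, -1.0]]
ft_force: [0.4, -0.6, -2.1]
grip_width: 0.0587
gripper_force: 64.8
```

Run:
```python
from h import *
s=env.observe(); print(s["position"],s["grip_width"])
im=cam("top"); W=pts(im)
c=im["pixels"][215:325,350:480]; cv2.imwrite("pics/t1.png",cv2.resize(c[:,:,::-1],None,fx=5,fy=5,interpolation=cv2.INTER_CUBIC))
im=cam("scene"); c=im["pixels"][215:335,230:380]; cv2.imwrite("pics/s1.png",cv2.resize(c[:,:,::-1],None,fx=5,fy=5,interpolation=cv2.INTER_CUBIC))
```

```text
[ 0.44992324 -0.37975442  0.09252708] 0.05870037873146428
```

View pics/s1.png

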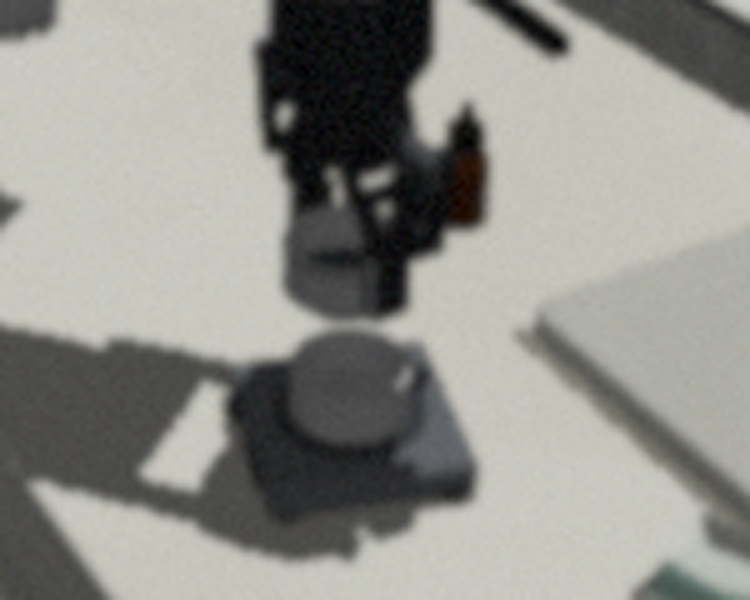

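The fine sieve is held upright above the pan (pan at about crop (350,385), sieve at (335,265)). I'll lower it now with a small correction in y.

Call:
jog_arm(plan="0 0 0 -0.1 -0.65 1 255;0 0 0 0 0 1 255;0 0 0 0 0 0.8 255;0 0 0 0 0 0 255;0 0 0 0 0 0 255;0 0 0 0 0 0 255")

```text
time_s: 7.1
position: [0.4508, -0.3875, 0.0643]
tool_rot: [[-1.0, 0.0, -0.0], [0.0, 1.0, 0.0], [0.0, 0.0, -1.0]]
ft_force: [-0.4, -0.3, -0.5]
grip_width: 0.0591
gripper_force: 64.7
```

Call:
jog_arm(plan="0 0 0 0 0 0.4 255;0 0 0 0 0 0.4 255;0 0 0 0 0 0.4 255;0 0 0 0 0 0.2 255;0 0 0 0 0 0 255;0 0 0 0 0 0 255")

```text
time_s: 7.6
position: [0.4508, -0.3865, 0.0499]
tool_rot: [[-1.0, 0.0, -0.0], [0.0, 1.0, 0.002], [0.0, 0.002, -1.0]]
ft_force: [2.5, 5.5, -2.0]
grip_width: 0.0588
gripper_force: 66.7
```

Call:
jog_arm(plan="0 0 0 0 0.15 0 255;0 0 0 0 0 0.2 255;0 0 0 0 0 0.1 255;0 0 0 0 0 0 255;0 0 0 0 0 0 255")

```text
time_s: 8.02
position: [0.4509, -0.3863, 0.0481]
tool_rot: [[-1.0, 0.0, 0.001], [0.0, 1.0, -0.001], [-0.001, -0.001, -1.0]]
ft_force: [-1.5, 2.2, 7.4]
grip_width: 0.0591
gripper_force: 67.5
```

Call:
jog_arm(plan="0 0 0 0 0 0 150;0 0 0 0 0 0 60;0 0 0 0 0 0 0;0 0 0 0 0 0 0;0 0 0 0 0 0 0;0 0 0 0 0 -2 0;0 0 0 0 0 -3 0;0 0 0 0 0 -3.5 0;0 0 0 0 0 -3.5 0;0 0 0 0 0 -1.5 0")

```text
time_s: 8.85
position: [0.4516, -0.387, 0.1871]
tool_rot: [[-1.0, 0.0, 0.004], [0.0, 1.0, -0.005], [-0.004, -0.005, -1.0]]
ft_force: [-0.4, -0.7, -0.2]
grip_width: 0.0852
gripper_force: 0.0
```

Call:
jog_arm(plan="0 0 0 0 2 0 0;0 0 0 0 3.5 0 0;0 0 0 0 3.5 0 0;0 0 0 0 3.5 0 0;0 0 0 0 3.5 0 0;0 0 0 0 3.5 0 0;0 0 0 0 3.5 0 0;0 0 0 0 3.5 0 0;0 0 0 0 3.5 0 0;0 0 0 0 3.5 0 0")

```text
time_s: 9.68
position: [0.4506, -0.0494, 0.1824]
tool_rot: [[-1.0, 0.001, 0.0], [0.001, 1.0, -0.0], [-0.0, -0.0, -1.0]]
ft_force: [0.9, 0.0, -0.0]
grip_width: 0.0852
gripper_force: 0.0
```

```bash
cat > m.py <<'E'
import sys
from h import *
s=env.observe(); print(s["time_s"],s["position"])
im=cam("top"); W=pts(im)
def at(x,y,z,R=.05,dz=.004):
    m=(np.hypot(W[...,0]-x,W[...,1]-y)<R)&(abs(W[...,2]-z)<dz)
    p=W[m][:,:2].astype(np.float32)
    (a,b),r=cv2.minEnclosingCircle(p); print(z,"circle",round(a,4),round(b,4),round(r,4),"mid",((p.min(0)+p.max(0))/2).round(4),"zmed",np.median(W[m][:,2]).round(4),len(p))
for a in sys.argv[1:]: at(*map(float,a.split(",")))
E
python3 m.py .4507,-.386,.078 .426,.356,.05 .494,.1155,.068
```

```text
9.6833 [ 0.45056423 -0.04944388  0.18242674]
0.078 circle 0.4501 -0.3879 0.0308 mid [ 0.4509 -0.3874] zmed 0.0775 96
0.05 circle 0.4257 0.3559 0.0305 mid [0.4255 0.3559] zmed 0.0492 91
0.068 circle 0.4937 0.1154 0.0302 mid [0.4939 0.116 ] zmed 0.0674 92
```

The fine sieve is home: its rim reads 77.5 mm. The medium sieve is next.

Call:
jog_arm(plan="0 0 0 0.25 3.5 0 0;0 0 0 0.25 3.5 0 0;0 0 0 0.25 3.5 0 0;0 0 0 0.25 3.5 0 0;0 0 0 0.25 3.5 0 0;0 0 0 0.25 3.5 0 0;0 0 0 0.25 3.5 0 0;0 0 0 0.25 3.5 0 0;0 0 0 0.25 3.5 0 0;0 0 0 0.25 3.5 0 0")

```text
time_s: 10.57
position: [0.4256, 0.3008, 0.1824]
tool_rot: [[-1.0, 0.0, 0.0], [0.0, 1.0, -0.0], [-0.0, -0.0, -1.0]]
ft_force: [0.4, -0.6, 0.1]
grip_width: 0.0852
gripper_force: 0.0
```

Call:
jog_arm(plan="0 0 0 0 3 0 0;0 0 0 0 2 0 0;0 0 0 0 0 2 0;0 0 0 0 0 3 0;0 0 0 0 0 2 0;0 0 0 0 0 0 0;0 0 0 0 0 0 0;0 0 0 0 0 0 0")

```text
time_s: 11.23
position: [0.4267, 0.3493, 0.1136]
tool_rot: [[-1.0, 0.0, 0.002], [0.0, 1.0, 0.001], [-0.002, 0.001, -1.0]]
ft_force: [-0.2, 0.4, 0.9]
grip_width: 0.0858
gripper_force: 0.0
```

Call:
jog_arm(plan="0 0 0 0.05 0.65 0.5 0;0 0 0 0 0 2.5 0;0 0 0 0 0 3 0;0 0 0 0 0 2.5 0;0 0 0 0 0 1.5 0;0 0 0 0 0 0 0;0 0 0 0 0 0 0")

```text
time_s: 11.82
position: [0.4258, 0.356, 0.0128]
tool_rot: [[-1.0, 0.0, 0.0], [0.0, 1.0, 0.0], [-0.0, 0.0, -1.0]]
ft_force: [0.1, 0.6, 0.0]
grip_width: 0.0848
gripper_force: 0.0
```

Call:
jog_arm(plan="0 0 0 0 0 0 120;0 0 0 0 0 0 255;0 0 0 0 0 0 255;0 0 0 0 0 0 255;0 0 0 0 0 0 255;0 0 0 0 0 0 255;0 0 0 0 0 0 255")

```text
time_s: 12.4
position: [0.4263, 0.3561, 0.0143]
tool_rot: [[-1.0, 0.0, 0.003], [0.0, 1.0, 0.002], [-0.003, 0.002, -1.0]]
ft_force: [-1.6, 0.3, 8.1]
grip_width: 0.0585
gripper_force: 64.0
```

Call:
jog_arm(plan="0 0 0 0 0 -0.5 255;0 0 0 0 0 -2 255;0 0 0 0 0 -3 255;0 0 0 0 0 -3.5 255;0 0 0 0 0 -3 255;0 0 0 0 -1 -2 255;0 0 0 0 -2 -1 255;0 0 0 0 -3 0 255;0 0 0 0 -3.5 0 255;0 0 0 0 -3.5 0 255")

```text
time_s: 13.23
position: [0.4249, 0.2244, 0.1632]
tool_rot: [[-1.0, -0.001, 0.001], [-0.001, 1.0, 0.0], [-0.001, 0.0, -1.0]]
ft_force: [1.0, -0.6, -1.6]
grip_width: 0.0583
gripper_force: 64.9
```

Call:
jog_arm(plan="0 0 0 -0.25 -3.5 0 255;0 0 0 -0.25 -3.5 0 255;0 0 0 -0.25 -3.5 0 255;0 0 0 -0.25 -3.5 0 255;0 0 0 -0.25 -3.5 0 255;0 0 0 -0.25 -3.5 0 255;0 0 0 -0.25 -3.5 0 255;0 0 0 -0.25 -3.5 0 255;0 0 0 -0.25 -3.5 0 255;0 0 0 -0.25 -3.5 0 255")

```text
time_s: 14.07
position: [0.45, -0.1262, 0.1631]
tool_rot: [[-1.0, 0.0, 0.001], [0.0, 1.0, -0.0], [-0.001, -0.0, -1.0]]
ft_force: [1.4, 1.5, -1.8]
grip_width: 0.0584
gripper_force: 64.8
```

Call:
jog_arm(plan="0 0 0 0 -3.5 0 255;0 0 0 0 -3.5 0 255;0 0 0 0 -3.5 0 255;0 0 0 0 -3.5 0 255;0 0 0 0 -3.5 0 255;0 0 0 0 -3 0 255;0 0 0 0 -2.5 0 255;0 0 0 0 0 0 255;0 0 0 0 0 0 255;0 0 0 0 0 0 255")

```text
time_s: 14.9
position: [0.4502, -0.3537, 0.1626]
tool_rot: [[-1.0, 0.0, -0.0], [0.0, 1.0, 0.0], [0.0, 0.0, -1.0]]
ft_force: [-0.6, -0.6, -0.9]
grip_width: 0.0584
gripper_force: 64.9
```

Call:
jog_arm(plan="0 0 0 -0.05 -1.7 0 255;0 0 0 0 -1.6 1 255;0 0 0 0 0 2 255;0 0 0 0 0 2 255;0 0 0 0 0 1.2 255;0 0 0 0 0 0 255;0 0 0 0 0 0 255;0 0 0 0 0 0 255")

```text
time_s: 15.57
position: [0.4514, -0.3872, 0.1017]
tool_rot: [[-1.0, -0.001, 0.001], [-0.001, 1.0, -0.001], [-0.001, -0.001, -1.0]]
ft_force: [-0.7, 0.7, -1.5]
grip_width: 0.0585
gripper_force: 65.0
```

Target z is about 0.0835.

Call:
jog_arm(plan="0 0 0 0 0 0.5 255;0 0 0 0 0 0.5 255;0 0 0 0 0 0.4 255;0 0 0 0 0 0.2 255;0 0 0 0 0 0 255;0 0 0 0 0 0 255")

```text
time_s: 16.07
position: [0.4508, -0.3874, 0.0844]
tool_rot: [[-1.0, 0.0, 0.0], [0.0, 1.0, -0.0], [-0.0, -0.0, -1.0]]
ft_force: [-0.6, 1.1, 0.6]
grip_width: 0.0587
gripper_force: 65.1
```

Call:
jog_arm(plan="0 0 0 0 0 0.2 255;0 0 0 0 0 0.1 255;0 0 0 0 0 0 255;0 0 0 0 0 0 255")

```text
time_s: 16.4
position: [0.4509, -0.3875, 0.0842]
tool_rot: [[-1.0, 0.0, 0.001], [0.0, 1.0, -0.002], [-0.001, -0.002, -1.0]]
ft_force: [-7.0, 7.0, 22.8]
grip_width: 0.0587
gripper_force: 67.5
```

Call:
jog_arm(plan="0 0 0 0 0 -0.15 255;0 0 0 0 0 0 150;0 0 0 0 0 0 60;0 0 0 0 0 0 0;0 0 0 0 0 0 0;0 0 0 0 0 -1 0;0 0 0 0 0 -2.5 0;0 0 0 0 0 -3.5 0;0 0 0 0 0 -3 0;0 0 0 0 0 -1 0")

```text
time_s: 17.23
position: [0.4517, -0.3886, 0.1982]
tool_rot: [[-1.0, 0.0, 0.005], [0.0, 1.0, -0.006], [-0.005, -0.006, -1.0]]
ft_force: [1.3, -0.0, 1.2]
grip_width: 0.0857
gripper_force: 0.0
```

Call:
jog_arm(plan="0 0 0 -0.2 2 0 0;0 0 0 -0.4 3.5 0 0;0 0 0 -0.4 3.5 0 0;0 0 0 -0.4 3.5 0 0;0 0 0 -0.4 3.5 0 0;0 0 0 -0.4 3.5 0 0;0 0 0 -0.4 3.5 0 0;0 0 0 -0.4 3.5 0 0;0 0 0 -0.4 3.5 0 0;0 0 0 -0.4 3.5 0 0")

```text
time_s: 18.07
position: [0.4887, -0.0508, 0.193]
tool_rot: [[-1.0, 0.0, 0.0], [0.0, 1.0, 0.0], [-0.0, 0.0, -1.0]]
ft_force: [0.4, -0.3, 0.2]
grip_width: 0.0854
gripper_force: 0.0
```

```bash
python3 m.py .4507,-.387,.120 .494,.1155,.068 .6365,-.026,.04,.03
```

```text
18.0667 [ 0.48867598 -0.05077549  0.19300733]
0.12 circle 0.4502 -0.3891 0.0306 mid [ 0.4498 -0.3888] zmed 0.1193 113
0.068 circle 0.4937 0.1156 0.0301 mid [0.4941 0.116 ] zmed 0.0672 92
0.04 circle 0.6367 -0.0258 0.0107 mid [ 0.6362 -0.026 ] zmed 0.0393 39
```

Call:
jog_arm(plan="0 0 0 -0.2 3.5 0 0;0 0 0 -0.2 3.5 0 0;0 0 0 -0.1 3.5 0 0;0 0 0 0 3.5 0 0;0 0 0 0 2.6 0 0;0 0 0 0 0 2 0;0 0 0 0 0 2.5 0;0 0 0 0 0 2 0;0 0 0 0 0 0 0;0 0 0 0 0 0 0")

```text
time_s: 18.95
position: [0.4937, 0.1135, 0.1277]
tool_rot: [[-1.0, 0.0, -0.002], [0.0, 1.0, 0.0], [0.002, 0.0, -1.0]]
ft_force: [0.2, -1.2, -0.1]
grip_width: 0.0855
gripper_force: 0.0
```

Call:
jog_arm(plan="0 0 0 0 0.2 1.5 0;0 0 0 0 0 3 0;0 0 0 0 0 3 0;0 0 0 0 0 2 0;0 0 0 0 0 0.7 0;0 0 0 0 0 0 0;0 0 0 0 0 0 0")

```text
time_s: 19.53
position: [0.4949, 0.1154, 0.0273]
tool_rot: [[-1.0, 0.0, 0.002], [0.0, 1.0, -0.0], [-0.002, -0.0, -1.0]]
ft_force: [-0.7, -0.8, 0.6]
grip_width: 0.0854
gripper_force: 0.0
```

Call:
jog_arm(plan="0 0 0 0 0 0 120;0 0 0 0 0 0 255;0 0 0 0 0 0 255;0 0 0 0 0 0 255;0 0 0 0 0 0 255;0 0 0 0 0 0 255;0 0 0 0 0 0 255")

```text
time_s: 20.12
position: [0.4948, 0.1155, 0.0277]
tool_rot: [[-1.0, 0.0, 0.003], [0.0, 1.0, -0.0], [-0.003, -0.0, -1.0]]
ft_force: [-2.8, -0.1, 10.2]
grip_width: 0.0598
gripper_force: 62.9
```

Call:
jog_arm(plan="0 0 0 0 0 -0.5 255;0 0 0 0 0 -2 255;0 0 0 0 0 -3.5 255;0 0 0 0 0 -3.5 255;0 0 0 0 0 -3.5 255;0 0 0 0 0 -3 255;0 0 0 0 -1 -1.6 255;0 0 0 0 -2 0 255;0 0 0 0.3 -3 0 255;0 0 0 0.3 -3.5 0 255")

```text
time_s: 20.95
position: [0.4875, 0.0204, 0.2028]
tool_rot: [[-1.0, -0.002, 0.001], [-0.002, 1.0, -0.0], [-0.001, -0.0, -1.0]]
ft_force: [0.5, -1.1, -2.0]
grip_width: 0.0592
gripper_force: 65.0
```

Call:
jog_arm(plan="0 0 0 0.4 -3.5 0 255;0 0 0 0.4 -3.5 0 255;0 0 0 0.4 -3.5 0 255;0 0 0 0.4 -3.5 0 255;0 0 0 0.4 -3.5 0 255;0 0 0 0.4 -3.5 0 255;0 0 0 0.4 -3.5 0 255;0 0 0 0.4 -3.5 0 255;0 0 0 0.4 -3.5 0 255;0 0 0 0.2 -3.5 0 255")

```text
time_s: 21.78
position: [0.4489, -0.331, 0.2025]
tool_rot: [[-1.0, 0.001, 0.0], [0.001, 1.0, -0.0], [-0.0, -0.0, -1.0]]
ft_force: [0.8, 0.1, -0.6]
grip_width: 0.0594
gripper_force: 65.0
```

Call:
jog_arm(plan="0 0 0 0 -2.5 0 255;0 0 0 0 -2 0 255;0 0 0 0 -1 0 255;0 0 0 0 0 0 255;0 0 0 0 0 0 255;0 0 0 0 0 0 255")

```text
time_s: 22.28
position: [0.45, -0.3831, 0.2021]
tool_rot: [[-1.0, -0.001, -0.0], [-0.001, 1.0, 0.0], [0.0, 0.0, -1.0]]
ft_force: [0.8, 0.8, -1.3]
grip_width: 0.0597
gripper_force: 65.0
```

Call:
jog_arm(plan="0 0 0 -0.08 -0.5 0.5 255;0 0 0 0 0 1.5 255;0 0 0 0 0 1.5 255;0 0 0 0 0 0.8 255;0 0 0 0 0 0 255;0 0 0 0 0 0 255;0 0 0 0 0 0 255")

```text
time_s: 22.87
position: [0.451, -0.3896, 0.1597]
tool_rot: [[-1.0, -0.0, 0.001], [-0.0, 1.0, -0.001], [-0.001, -0.001, -1.0]]
ft_force: [-0.2, -0.1, -1.6]
grip_width: 0.059
gripper_force: 65.0
```

Call:
jog_arm(plan="0 0 0 0 0 0.5 255;0 0 0 0 0 0.5 255;0 0 0 0 0 0.4 255;0 0 0 0 0 0.2 255;0 0 0 0 0 0.1 255;0 0 0 0 0 0 255;0 0 0 0 0 0 255")

```text
time_s: 23.45
position: [0.4506, -0.3895, 0.1419]
tool_rot: [[-1.0, 0.0, 0.0], [0.0, 1.0, -0.0], [-0.0, -0.0, -1.0]]
ft_force: [-0.3, 0.1, -1.7]
grip_width: 0.0598
gripper_force: 65.0
```

Call:
jog_arm(plan="0 0 0 0 0.1 0.2 255;0 0 0 0 0 0.1 255;0 0 0 0 0 0 255;0 0 0 0 0 0 255")

```text
time_s: 23.78
position: [0.4508, -0.3886, 0.1398]
tool_rot: [[-1.0, 0.0, 0.001], [0.0, 1.0, -0.001], [-0.001, -0.001, -1.0]]
ft_force: [-0.6, 1.3, 5.6]
grip_width: 0.0594
gripper_force: 65.5
```

Call:
jog_arm(plan="0 0 0 0 0 0 150;0 0 0 0 0 0 60;0 0 0 0 0 0 0;0 0 0 0 0 0 0;0 0 0 0 0 0 0;0 0 0 0 0 -1 0;0 0 0 0 0 -2.5 0;0 0 0 0 0 -3.5 0;0 0 0 0 0 -3 0;0 0 0 0 0 -1 0")

```text
time_s: 24.62
position: [0.4514, -0.3893, 0.2545]
tool_rot: [[-1.0, 0.0, 0.005], [0.0, 1.0, -0.006], [-0.005, -0.006, -1.0]]
ft_force: [-0.8, -0.0, 0.0]
grip_width: 0.0857
gripper_force: 0.0
```

Call:
jog_arm(plan="0 0 0 -0.5 2 0 0;0 0 0 -1.7 3.3 0 0;0 0 0 -1.7 3.3 0 0;0 0 0 -1.7 3.3 0 0;0 0 0 -1.7 3.3 0 0;0 0 0 -1.7 3.3 0 0;0 0 0 -1.7 3.3 0 0;0 0 0 -1.7 3.3 0 0;0 0 0 -1.7 3.3 0 0;0 0 0 -1.7 3.3 0 0")

```text
time_s: 25.45
position: [0.6091, -0.0696, 0.2491]
tool_rot: [[-1.0, 0.0, -0.0], [0.0, 1.0, -0.0], [0.0, -0.0, -1.0]]
ft_force: [0.7, 0.1, 0.8]
grip_width: 0.0853
gripper_force: 0.0
```

```bash
python3 m.py .4507,-.387,.180
python3 - <<'E'
from h import *
im=cam("scene"); c=im["pixels"][215:335,230:380]; cv2.imwrite("pics/s2.png",cv2.resize(c[:,:,::-1],None,fx=5,fy=5,interpolation=cv2.INTER_CUBIC))
E
```

```text
25.45 [ 0.60911689 -0.06964293  0.24905805]
0.18 circle 0.4493 -0.3908 0.0306 mid [ 0.4501 -0.3904] zmed 0.1793 128
```

View pics/s2.png

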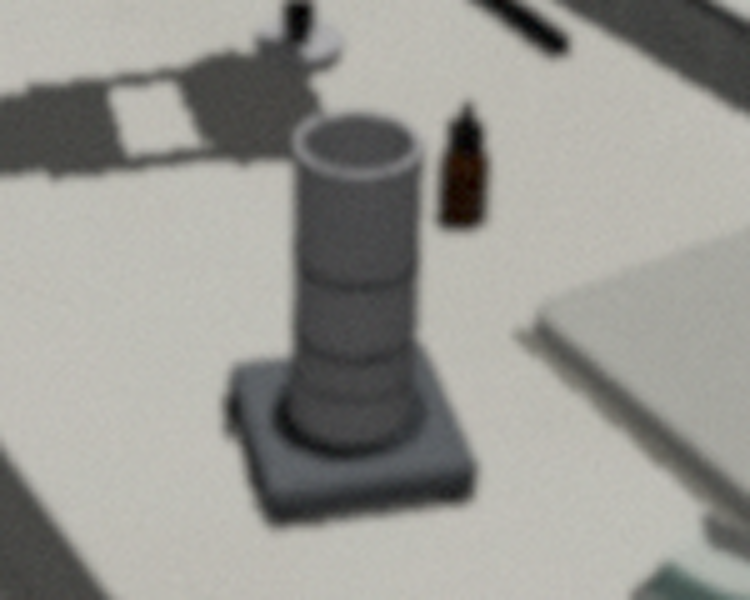

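The three sieves stand straight and closed at the joints (tower from crop (355,145) to (355,440)). The lid is next.

Call:
jog_arm(plan="0 0 0 -1.5 2.2 2 0;0 0 0 -1.25 2.15 3.5 0;0 0 0 0 0 3.5 0;0 0 0 0 0 3.5 0;0 0 0 0 0 3.5 0;0 0 0 0 0 2 0;0 0 0 0 0 0 0;0 0 0 0 0 0 0;0 0 0 0 0 0 0")

```text
time_s: 26.3
position: [0.6367, -0.0292, 0.0718]
tool_rot: [[-1.0, 0.0, 0.003], [0.0, 1.0, -0.001], [-0.003, -0.001, -1.0]]
ft_force: [-0.5, 0.5, 0.0]
grip_width: 0.0852
gripper_force: 0.0
```

Call:
jog_arm(plan="0 0 0 0 0.3 1.5 0;0 0 0 0 0 2 0;0 0 0 0 0 1.5 0;0 0 0 0 0 0.3 0;0 0 0 0 0 0 0;0 0 0 0 0 0 0;0 0 0 0 0 0 100")

```text
time_s: 26.88
position: [0.6367, -0.0259, 0.0187]
tool_rot: [[-1.0, 0.0, 0.003], [0.0, 1.0, -0.001], [-0.003, -0.001, -1.0]]
ft_force: [-0.6, -0.1, -0.8]
grip_width: 0.0755
gripper_force: 0.0
```

Call:
jog_arm(plan="0 0 0 0 0 0 150;0 0 0 0 0 0 200;0 0 0 0 0 0 255;0 0 0 0 0 0 255;0 0 0 0 0 0 255;0 0 0 0 0 0 255;0 0 0 0 0 0 255;0 0 0 0 0 0 255;0 0 0 0 0 0 255", grip_force=40)

```text
time_s: 27.63
position: [0.636, -0.0257, 0.0172]
tool_rot: [[-1.0, 0.0, 0.001], [0.0, 1.0, -0.0], [-0.001, -0.0, -1.0]]
ft_force: [-0.6, -0.6, 5.2]
grip_width: 0.0206
gripper_force: 39.2
```

Call:
jog_arm(plan="0 0 0 0 0 -0.5 255;0 0 0 0 0 -2 255;0 0 0 0 0 -3.5 255;0 0 0 0 0 -3.5 255;0 0 0 0 0 -3.5 255;0 0 0 0 0 -3.5 255;0 0 0 0 0 -3.5 255;0 0 0 0 0 -2.5 255;0 0 0 0 0 -1 255;0 0 0 0.8 -1.5 0 255")

```text
time_s: 28.47
position: [0.6288, -0.039, 0.2538]
tool_rot: [[-1.0, -0.002, 0.004], [-0.002, 1.0, -0.0], [-0.004, -0.0, -1.0]]
ft_force: [0.1, -0.6, -1.6]
grip_width: 0.0203
gripper_force: 39.2
```

Call:
jog_arm(plan="0 0 0 1.7 -3.3 0 255;0 0 0 1.7 -3.3 0 255;0 0 0 1.7 -3.3 0 255;0 0 0 1.7 -3.3 0 255;0 0 0 1.7 -3.3 0 255;0 0 0 1.7 -3.3 0 255;0 0 0 1.7 -3.3 0 255;0 0 0 1.7 -3.3 0 255;0 0 0 1.7 -3.3 0 255;0 0 0 1.5 -3 0 255")

```text
time_s: 29.3
position: [0.4581, -0.3691, 0.2503]
tool_rot: [[-1.0, 0.001, -0.002], [0.001, 1.0, 0.002], [0.002, 0.002, -1.0]]
ft_force: [1.0, -0.7, -1.3]
grip_width: 0.0205
gripper_force: 39.2
```

Call:
jog_arm(plan="0 0 0 0.8 -1.5 0 255;0 0 0 0 0 0 255;0 0 0 0 0 0 255;0 0 0 0 0 0 255")

```text
time_s: 29.63
position: [0.452, -0.3816, 0.251]
tool_rot: [[-1.0, -0.0, -0.001], [-0.0, 1.0, 0.002], [0.001, 0.002, -1.0]]
ft_force: [-0.5, 1.2, -1.5]
grip_width: 0.0204
gripper_force: 39.3
```

Call:
jog_arm(plan="0 0 0 0.15 -0.7 0.5 255;0 0 0 0 0 1.5 255;0 0 0 0 0 1.5 255;0 0 0 0 0 0.8 255;0 0 0 0 0 0 255;0 0 0 0 0 0 255;0 0 0 0 0 0 255")

```text
time_s: 30.22
position: [0.4507, -0.3897, 0.2097]
tool_rot: [[-1.0, -0.0, 0.001], [-0.0, 1.0, -0.001], [-0.001, -0.001, -1.0]]
ft_force: [-0.2, 0.7, 0.1]
grip_width: 0.0205
gripper_force: 39.3
```

Call:
jog_arm(plan="0 0 0 0 0 0.5 255;0 0 0 0 0 0.5 255;0 0 0 0 0 0.5 255;0 0 0 0 0 0.25 255;0 0 0 0 0 0 255;0 0 0 0 0 0 255")

```text
time_s: 30.72
position: [0.4502, -0.3896, 0.1912]
tool_rot: [[-1.0, 0.0, -0.0], [0.0, 1.0, 0.0], [0.0, 0.0, -1.0]]
ft_force: [-0.1, 0.1, -0.7]
grip_width: 0.0205
gripper_force: 39.3
```

Call:
jog_arm(plan="0 0 0 0 0 0.1 255;0 0 0 0 0 0.1 255;0 0 0 0 0 0.1 255;0 0 0 0 0 0 255;0 0 0 0 0 0 255")

```text
time_s: 31.13
position: [0.4504, -0.3898, 0.1891]
tool_rot: [[-1.0, 0.0, 0.001], [0.0, 1.0, -0.001], [-0.001, -0.001, -1.0]]
ft_force: [-1.0, 0.7, 5.7]
grip_width: 0.0203
gripper_force: 39.6
```

Seated. I'll release gently, retreat and check.

Call:
jog_arm(plan="0 0 0 0 0 0 200;0 0 0 0 0 0 120;0 0 0 0 0 0 0;0 0 0 0 0 0 0;0 0 0 0 0 0 0;0 0 0 0 0 -1 0;0 0 0 0 0 -2.5 0;0 0 0 0 0 -3 0;0 0 0 0 0 -2 0;0 0 0 0 0 0 0")

```text
time_s: 31.97
position: [0.451, -0.3905, 0.2788]
tool_rot: [[-1.0, 0.0, 0.005], [0.0, 1.0, -0.007], [-0.005, -0.007, -1.0]]
ft_force: [-0.2, -0.3, 0.1]
grip_width: 0.085
gripper_force: 0.0
```

Call:
jog_arm(plan="0 0 0 0 2 0 0;0 0 0 0 3.5 0 0;0 0 0 0 3.5 0 0;0 0 0 0 3.5 0 0;0 0 0 0 3.5 0 0;0 0 0 0 3.5 0 0;0 0 0 0 2 0 0;0 0 0 0 0 0 0;0 0 0 0 0 0 0")

```text
time_s: 32.72
position: [0.4503, -0.174, 0.2736]
tool_rot: [[-1.0, -0.002, 0.0], [-0.002, 1.0, -0.0], [-0.0, -0.0, -1.0]]
ft_force: [0.6, -0.5, -1.2]
grip_width: 0.0854
gripper_force: 0.0
```

```bash
python3 m.py .4507,-.39,.212,.03 .4507,-.39,.185,.05
python3 - <<'E'
from h import *
im=cam("scene"); c=im["pixels"][205:325,230:380]; cv2.imwrite("pics/s3.png",cv2.resize(c[:,:,::-1],None,fx=5,fy=5,interpolation=cv2.INTER_CUBIC))
E
```

```text
32.7167 [ 0.45028922 -0.17399119  0.2736401 ]
0.212 circle 0.4514 -0.3918 0.0111 mid [ 0.4523 -0.3917] zmed 0.2112 64
0.185 circle 0.4507 -0.3912 0.0307 mid [ 0.4505 -0.3912] zmed 0.1843 355
```

View pics/s3.png

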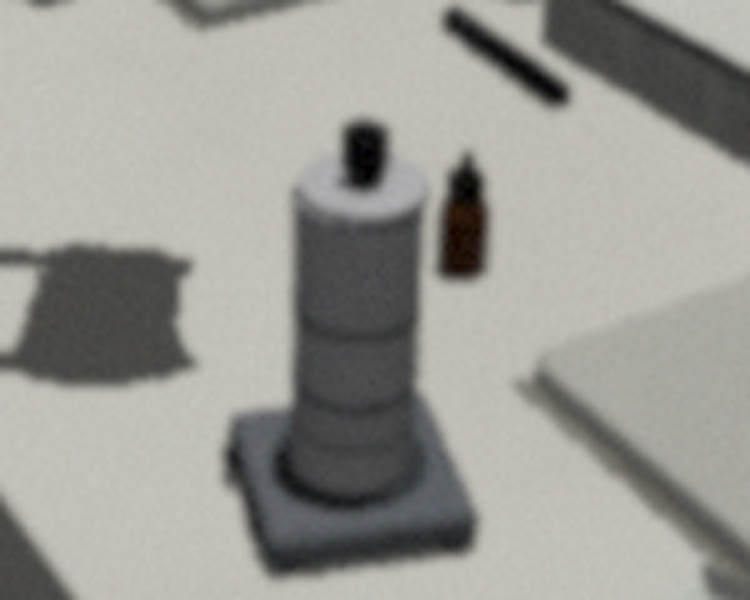

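The tower stands straight with the lid home: the knob is at crop (365,150), its top reads 211 mm against 212 mm nominal, and the flange at 184 mm.

```bash
python3 -c "
from rig import job
print(job.close_job())"
```

```text
the job is handed in; nothing more can be done
None
```

The tower of fine, medium and coarse sieves with the lid on top is built on the shaker's pan and handed in; on camera it stands straight with every height within 1 mm of home, the robot did not go near the timer, oil bottle or marker pen, and the run took about 33 s (no verdict was returned).

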